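Set up a beam-bending test

ROBOT

A 7-joint arm with a two-finger parallel gripper is mounted at the origin on the work surface. World frame = base frame: x ahead of the robot, y to its left, z up, the work surface at z = 0. Lengths are in mm, angles in rad, forces in N, time in s.
With the tool pointing down it reaches from about 425 to 875 mm from the base axis. Payload 9.9 kg.
Tool frame: the origin (TCP) lies at the very end of the fingers, on their centre line; the grasp point (between the pads) lies 19 mm behind it; z points along the fingers, y is the line along which they close (so a half turn about z gives the same grasp; the last joint's range is limited). The gripper opens to 85 mm and grips with 20 to 120 N. Pads are 22 mm wide; open, the fingers measure 114 mm over their backs; the gripper's body (76 mm by 85 mm) begins 54 mm behind the grasp point. The pads swing forward as they close: fully open they stand 13 mm farther back than shut.
Start: joints at [1.019, 0.576, 0.025, 1.437, -0.015, 1.129, -0.057], TCP at [304.378, -602.481, 231.289] pointing down, gripper open.
Joint ranges: [-2.76, 2.76], [-0.34, 2.15], [-1.52, 1.57], [0.19, 2.46], [-1.09, 4.23], [0.17, 1.99], [-2.82, 2.82]. Speed limits (rad/s): [2.22, 2.22, 3.01, 3.01, 3.14, 3.14, 3.14].

INTERFACE

Orientations are given as a rotation vector (axis times angle).
In Python, from plant import env, imaging, workorder gives the robot as it stands. The module is installed in compiled form; this text tells all that it offers.
- The arm moves only by the tool step_arm, never from a script. Its argument "rows" is a list of rows, each a list of 5 numbers: the closure, from -1 (fully open) to 1 (shut), then the shift along the world's x, y, z in m, then the turn about the world's z in rad. In form: [[gripper, dx, dy, dz, spin], ...]. A call has exactly 5 rows; each row shifts and turns the commanded pose from where the row before left it; what a row does not reach is not made up. A row lasts 1/12 s, in which the tool goes at most 41.7 mm and 7.16 degrees, less where a joint would pass 70% of its speed; a pose out of reach is approached as far as the arm can. A call with a gripper value outside its range is refused whole. The fingers move at their own pace and stop on an object; "force" is the grip in N (left out, the last holds). Time passes only in rows, so rows that do not move let the fingers close, or fill a call up. It gives the time, the measured TCP pose, the force, the opening and the grip force at its end, in the units of the state.
- env.sense(): the state, without advancing time (a new reading comes with each control period).
- imaging.camera(name): name is "scene" or "top" or "wrist"; returns the picture (420x560x3 uint8, blue, green, red); there is no depth.
- imaging.calibration(name): a dict with "vertical_fov" (degrees; the focal length in pixels is half the picture's height over the tangent of half this angle, whatever the lens; pixels are square), "cx", "cy" (the principal point, pixels), "rvec" (rotation vector, rad) and "tvec" (3), from world to camera coordinates, as OpenCV has them. Camera axes: x right, y down, z forward; pixel columns grow to the right and rows downward; lengths in mm; the calibration is good to about 2 mm. A picture is of the moment at which its call begins: read the wrist's pose just before it. calibration takes no time and is no camera call; for the wrist camera it gives the pose at the moment of the call.
- workorder.finish_job(): hands the job in; it is judged then, once.
The state is a dict: "clock": time; "joint_pos": joint angles; "joint_vel": joint speeds; "effort": joint torques, N m; "position": TCP position; "tcp_rot": TCP orientation; "ft_force": force on the tool from outside, world axes, zero at the start; "torque": the same for the moment, N m; "width": opening from 0.0 (shut) to 1.0 (fully open); "grasp_force": force on a finger pad.
Only numpy, scipy, OpenCV 4.12 (cv2) and the standard library are available. Lean on these libraries where they do the work, as an engineer would, in place of code of your own. Each camera call takes 0.05 s, during which the arm holds its last target. There are 200 camera calls.

TASK

Set up the beam test on the white board: stand the knife-edge support on the left-hand black line and the roller support on the right-hand line (left and right as seen from the robot), each centred on its line and square to the board, and stand the catch tray square on the middle of the board between them. Then lay the flat wooden strip level across both supports, in line with the board and with its middle over the board's middle, and set the largest weight down gently, upright on the middle of the strip, so that everything stands by itself. Leave the two smaller weights and the coping saw where they lie.

Things in the scene. Friction and masses are not known exactly. Their poses are not given: they have to be found in the camera images.
- board: White test board fixed on the bench, 130 (x) x 300 (y) x 12 mm. Origin: centre of its underside (top at z = +12 mm). x points away from the robot, y (its length) to the left, turned by its yaw, up to 0.5 rad. Two black lines run across it along x at y = +90 mm (left-hand) and y = -90 mm (right-hand); two short ticks at its near and far edges mark the middle, y = 0.
- knife: Knife-edge support: light wooden block 90 (x) x 40 (y) x 58 mm high, topped by a wooden step and one thin dark steel edge along x; height overall 75 mm, 0.24 kg. Loose, upright. Origin: centre of its underside. Same either way round. Grip the wood across its 40 mm thickness (y). Placed, its x lies along the board's line.
- roller: Roller support: the same wooden block 90 (x) x 40 (y) x 58 mm high, but on top a round steel bar (18 mm diameter, does not turn) along x between two small aluminium cheeks; height overall 75 mm, 0.24 kg. Loose, upright. Origin: centre of its underside. Same either way round. Grip the wood across its 40 mm thickness (y). Placed, its x lies along the board's line.
- tray: Catch tray: open plywood tray 62 (x) x 84 (y) x 26 mm high, walls 4 mm, cork floor, 0.07 kg. Loose, open side up. Origin: centre of its underside. Same either way round. Grip it from outside across its 62 mm width (x). Placed, its 84 mm side lies along the board's length, which leaves 28 mm to the support on each side.
- beam: The test strip: flat light wooden strip 250 (x) x 40 (y) x 10 mm with a black line across its middle, 0.055 kg. Loose, lying flat on the bench. Origin: centre of its underside, x along its length. Same either way round. Laid across the supports, its length is along the board's y and its underside 87 mm above the bench.
- weight: The largest of three brass knob weights, 0.5 kg: round body 50 mm in diameter and 30 mm high, above it a neck and a knob 24 mm in diameter, whose middle is 44 mm above the underside; overall height 51 mm. Loose, upright. Origin: centre of its underside.
- weight_mid: Middle brass knob weight, 37 mm in diameter, 38 mm high overall, 0.2 kg. Not used: leave it. Origin: centre of its underside.
- weight_small: Smallest brass knob weight, 29 mm in diameter, 30 mm high overall, 0.1 kg, standing among the parts. Not used: leave it. Origin: centre of its underside.
- coping_saw: Coping saw lying flat beyond the board: steel bow 165 x 120 mm, wooden handle 105 mm long, at most 28 mm high. Not used: leave it. Origin: under the blade's handle end; x points from the handle along the blade, y from the blade to the bow's back.
Mind the look-alikes: they are no part of the job. Leave any purple look-alike of the weight alone. Leave any yellow look-alike of the knife alone.

How it is judged (in metres and radians):
At the end, for the whole second after the job is handed in: Supports within 12 mm of their lines, 15 mm of the board's long middle; tray within 15 mm of its middle; all square to 0.2 rad. Strip on both supports, level, centred to 15 mm, in line to 0.15 rad. Largest weight upright on the strip within 12 mm of its middle. All at rest (x of knife in the frame of board between -0.015 and 0.015 m and y of knife in the frame of board between 0.078 and 0.102 m and z of knife in the frame of board between 0.008 and 0.016 m and angle between the x axis of each of knife, roller, tray and the x axis of board, either way round below 0.2 rad and angle between each of knife, roller, tray, beam, weight's own z axis and vertical below 0.06 rad and x of roller in the frame of board between -0.015 and 0.015 m and y of roller in the frame of board between -0.102 and -0.078 m and z of roller in the frame of board between 0.008 and 0.016 m and x of tray in the frame of board between -0.015 and 0.015 m and y of tray in the frame of board between -0.015 and 0.015 m and z of tray in the frame of board between 0.008 and 0.016 m and x of beam in the frame of board between -0.015 and 0.015 m and y of beam in the frame of board between -0.015 and 0.015 m and z of beam in the frame of board between 0.083 and 0.091 m and angle between the x axis of beam and the y axis of board, either way round below 0.15 rad and contact force between beam and knife above 0.3 N and contact force between beam and roller above 0.3 N and x of weight in the frame of beam between -0.012 and 0.012 m and y of weight in the frame of beam between -0.012 and 0.012 m and z of weight in the frame of beam between 0.006 and 0.014 m and contact force between weight and beam above 1 N and linear speed of each of knife, roller, tray, beam, weight below 0.01 m/s and angular speed of each of knife, roller, tray, beam, weight below 0.1 rad/s); the robot touches nothing.
It fails at once if the smallest weight was shifted by more than 15 mm (distance of weight_small from where it was at the start of the episode above 0.015 m).
It fails at once if the middle weight was shifted by more than 15 mm (distance of weight_mid from where it was at the start of the episode above 0.015 m).
It fails at once if the coping saw was shifted by more than 15 mm (distance of coping_saw from where it was at the start of the episode above 0.015 m).
It fails at once if the weight was dropped onto the strip (over 0.4 m/s within 20 mm above it) (linear speed of weight above 0.4 m/s and horizontal distance between weight and beam below 0.05 m and z of weight in the frame of beam between 0.009 and 0.031 m).
It also fails if it takes over 136 s, if anything falls off the work surface, if the arm or the gripper's body presses on something with over 40 N, if the wrist force passes 120 N, or if a joint passes its speed limit or range.

## Working session

There is one attempt and no reset: what is moved stays moved. The work goes in short steps, Python scripts to look and compute and a tool call to move; the robot and the scene stay as the last step left them, time stands still between calls to the robot, and variables do not carry over. Pictures are saved under pics/ and viewed, at most 14 in all, crops included, and the job is handed in when it is done.

Besides the shell and the picture viewer there is one more tool, called after "Request:" by a JSON object that holds its "op" and its "data". step_arm: Moves the arm, as the interface text tells. Its arguments: {"type":"object","properties":{"rows":{"type":"array"},"force":{"type":"number"}},"required":["rows"]}

```bash
mkdir -p pics
cat > h.py <<'E'
import numpy as np, cv2
from plant import env, imaging, workorder
def cal(n):
    c=imaging.calibration(n); f=210/np.tan(np.radians(c['vertical_fov'])/2)
    K=np.array([[f,0,c['cx']],[0,f,c['cy']],[0,0,1]]); R=cv2.Rodrigues(np.array(c['rvec'],float))[0]
    return K,R,np.array(c['tvec'],float).ravel()
def cast(C,uv,z):
    K,R,t=C; o=-R.T@t; uv=np.atleast_2d(uv).astype(float)
    d=(np.c_[uv,np.ones(len(uv))]@np.linalg.inv(K).T)@R
    return o+d*((z-o[2])/d[:,2])[:,None]
def proj(C,P):
    K,R,t=C; q=(np.atleast_2d(P)@R.T+t)@K.T; return q[:,:2]/q[:,2:]
E
python3 - <<'E'
from h import *
for n in('top','scene'):
    im=imaging.camera(n); cv2.imwrite(f'pics/{n}0.png',cv2.resize(im,(800,600),interpolation=cv2.INTER_CUBIC)); np.save(f'{n}0.npy',im)
    C=cal(n); print(n,-C[1].T@C[2],C[0][0,0], cast(C,[[0,0],[559,0],[559,419],[0,419]],0).round())
print(env.sense())
E
```

```text
top [401.18654954 -72.86899629 898.37539162] 408.47022764190945 [[1025.  586.    0.]
 [1078. -768.    0.]
 [ 114. -687.    0.]
 [  91.  464.    0.]]
scene [1112.39846498 -180.35164831  954.23456846] 416.2631382731952 [[ -695. -1052.     0.]
 [ -365.  1221.     0.]
 [ 1089.   415.     0.]
 [  915.  -726.     0.]]
{'clock': 0.1, 'joint_pos': array([ 1.01919991,  0.57643801,  0.02486479,  1.43781678, -0.01500122,
        1.12900326, -0.05651469]), 'joint_vel': array([-3.16495953e-04, -2.76313556e-03,  1.72775858e-03, -3.13388753e-03,
       -7.29080206e-07,  1.62108207e-03, -9.60697721e-05]), 'effort': array([ 5.11214152e-03, -7.67298889e+01,  2.25790523e+00, -2.86603582e+01,
        1.59689540e-02,  8.59690859e-03, -5.84084410e-05]), 'position': array([ 304.18748567, -602.12207845,  230.5385757 ]), 'tcp_rot': array([-3.05466706e+00, -7.27806551e-01,  6.65716889e-04]), 'ft_force': array([-0.25236365, -0.05786954,  0.00277623]), 'torque': array([ 0.05249185, -0.00658944, -0.0180526 ]), 'grasp_force': 0.0, 'width': 0.9980824241257642}
```

View pics/top0.png

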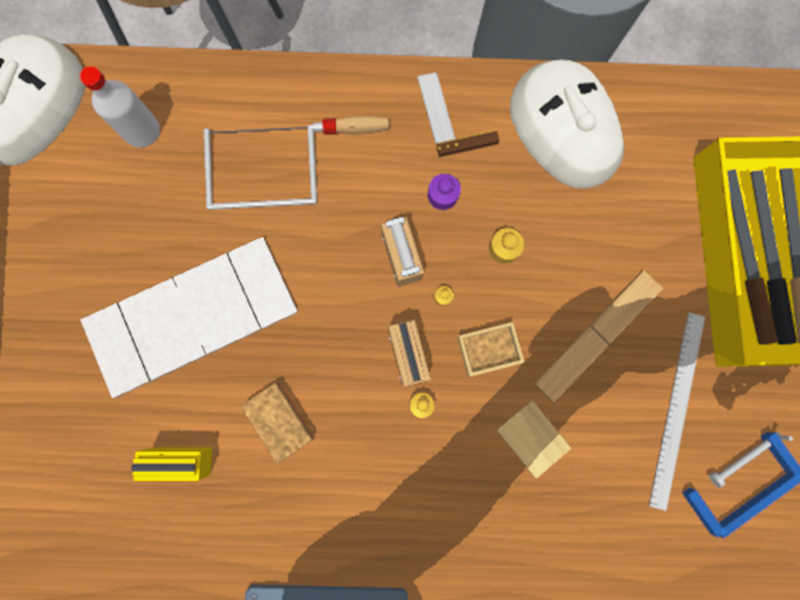

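View pics/scene0.png

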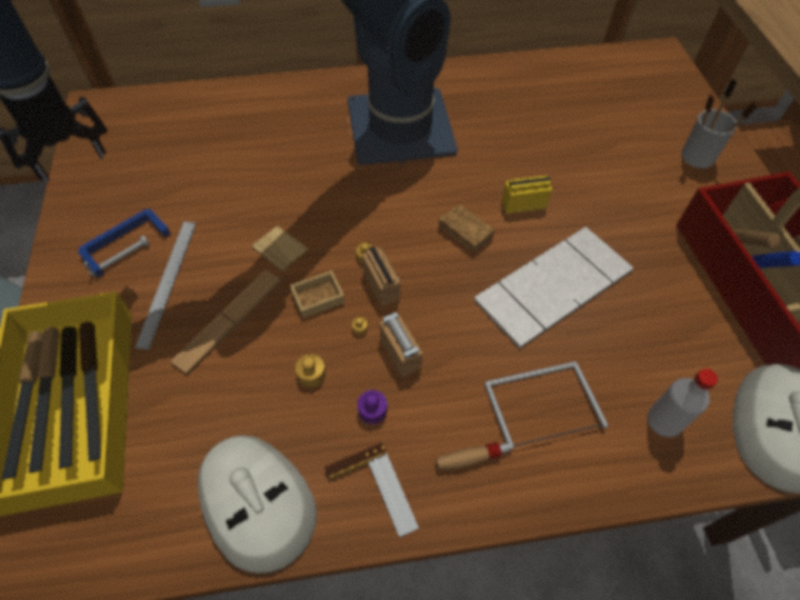

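The top view (800x600) shows these objects:
- board centre at (188,318)
- roller at (402,248)
- knife at (409,350), in wood; the yellow look-alike is at (170,465)
- tray at (492,348)
- beam at (600,335), partly in shadow
- saw at (300,165)

Three brass weights are candidates for the largest: (507,243), (422,404) and (444,295). The one at (507,243) is biggest. The purple one at (444,190) is a look-alike. I'll confirm this in an enlarged crop.

Run:
```python
from h import *
im=np.load('top0.npy'); hsv=cv2.cvtColor(im,cv2.COLOR_BGR2HSV); s=.7
C=cal('top')
cv2.imwrite('pics/crop.png',cv2.resize(im[140:335,255:475],None,fx=3,fy=3,interpolation=cv2.INTER_CUBIC))
for n,p in dict(table=(340,420),tablesh=(560,420),board=(200,300),knifewood=(400,345),steel=(408,348),rollbar=(403,245),rollwood=(388,240),trayfloor=(490,348),trayrim=(490,373),beamsh=(580,360),beamlit=(645,285),brass=(507,243),brassm=(421,404)).items():
    u,v=[int(a*s) for a in p]; print(n,hsv[v,u],im[v,u])
m=cv2.inRange(hsv,(0,0,150),(180,45,255)); m[:, 220:]=0; m[:150]=0; 
cs=cv2.findContours(m,0,1)[0]; c=max(cs,key=cv2.contourArea)
c=cv2.convexHull(c); b=cv2.boxPoints(cv2.minAreaRect(c)); 
W=cast(C,c[:,0],12)[:,:2].astype(np.float32); r=cv2.minAreaRect(W); print('board',r)
```

```text
table [ 14 160 185] [ 69 125 185]
tablesh [ 14 152 126] [ 51  87 126]
board [ 20   7 235] [229 233 235]
knifewood [ 17 118 204] [110 162 204]
steel [101  23  87] [87 84 79]
rollbar [ 60   1 214] [213 214 213]
rollwood [ 17 115 219] [120 177 219]
trayfloor [ 17 129 209] [103 163 209]
trayrim [ 14 161 179] [ 66 120 179]
beamsh [ 16 113 153] [ 85 122 153]
beamlit [ 18 115 223] [122 182 223]
brass [ 22 178 223] [ 67 182 223]
brassm [ 23 178 231] [ 70 194 231]
board ((502.7569580078125, 225.3439178466797), (130.58303833007812, 300.5162658691406), 27.242822647094727)
```

View pics/crop.png

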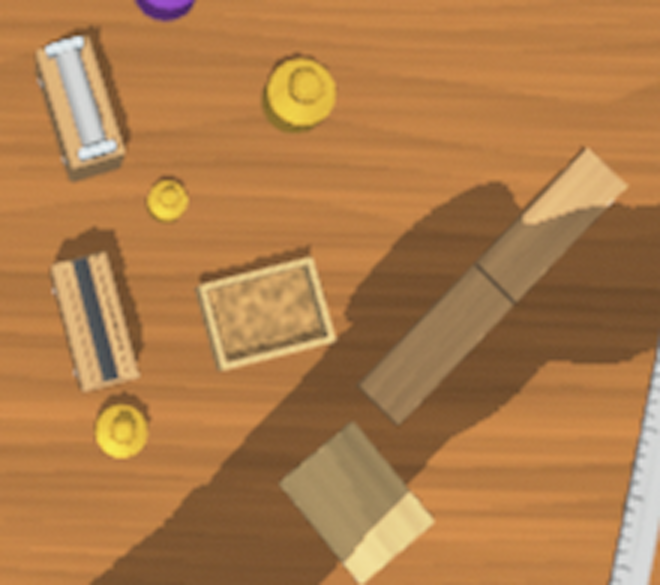

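The crop confirms the target weight: it is the largest brass one, at crop (300,92). The mid weight is at (122,430) and the small one at (167,199). The knife, with its wooden body and dark edge, is at (95,320). The square wood block at (355,500) is a distractor.

```bash
cat > meas.py <<'E'
from h import *
def rect(m,C,z,x0,y0,x1,y1):
    r=np.zeros_like(m); r[y0:y1,x0:x1]=m[y0:y1,x0:x1]
    c=max(cv2.findContours(r,0,1)[0],key=cv2.contourArea)
    W=cast(C,c[:,0],z)[:,:2].astype(np.float32); (cx,cy),(w,h),a=cv2.minAreaRect(W)
    return (round(cx,1),round(cy,1)),(round(w,1),round(h,1)),round(a,1)
E
python3 - <<'E'
from meas import *
im=np.load('top0.npy'); hsv=cv2.cvtColor(im,cv2.COLOR_BGR2HSV); C=cal('top')
f=lambda x,y:(255+x//3,140+y//3)
def R(m,z,a,b): return rect(m,C,z,*f(*a),*f(*b))
print('knife',R(cv2.inRange(hsv,(0,0,0),(180,75,140)),75,(60,245),(130,390)))
print('roller',R(cv2.inRange(hsv,(0,0,120),(180,60,255)),72,(40,30),(125,165)))
wood=cv2.inRange(hsv,(10,60,100),(30,137,255)); wood=cv2.morphologyEx(wood,cv2.MORPH_CLOSE,np.ones((5,5)))
print('tray',R(wood,26,(190,245),(340,380)))
print('beam',R(wood,10,(350,140),(640,430)))
br=cv2.inRange(hsv,(18,150,90),(28,255,255))
for n,z,a,b in(('W',20,(255,50),(345,140)),('Wm',15,(85,395),(155,465)),('Ws',12,(140,170),(200,230))): print(n,R(br,z,a,b))
print('knob W',cast(C,[255+306/3,140+86/3],51), 'Wm',cast(C,[255+124/3,140+428/3],38))
E
```

```text
knife ((453.3, -107.6), (82.6, 10.0), 15.9)
roller ((605.9, -94.5), (86.0, 27.2), 18.3)
tray ((463.7, -231.5), (65.0, 89.5), 15.6)
beam ((490.6, -401.5), (43.0, 252.1), 46.0)
W ((624.7, -257.4), (50.3, 57.5), 64.2)
Wm ((378.6, -129.4), (37.7, 36.2), 0.9)
Ws ((545.0, -161.8), (29.0, 28.8), 1.6)
knob W [[ 623.51436302 -256.46948125   51.        ]] Wm [[ 379.91503733 -131.75927532   38.        ]]
```

Request:
{"op": "step_arm", "data": {"rows": [[-1, 0.01, 0.033, 0, -0.0127], [-1, 0.01, 0.033, 0, -0.0127], [-1, 0.01, 0.033, 0, -0.0127], [-1, 0.01, 0.033, 0, -0.0127], [-1, 0.01, 0.033, 0, -0.0127]], "force": 40}}

```text
clock: 0.52
position: [354.4, -435.7, 230.9]
tcp_rot: [-3.077, -0.629, 0.0]
ft_force: [0.5, -0.4, 0.4]
width: 0.997
grasp_force: 0.0
```

Request:
{"op": "step_arm", "data": {"rows": [[-1, 0.01, 0.033, 0, -0.0127], [-1, 0.01, 0.033, 0, -0.0127], [-1, 0.01, 0.033, 0, -0.0127], [-1, 0.01, 0.033, 0, -0.0127], [-1, 0.01, 0.033, 0, -0.0127]]}}

```text
clock: 0.93
position: [404.4, -270.8, 231.2]
tcp_rot: [-3.096, -0.532, 0.0]
ft_force: [1.4, -0.3, -0.4]
width: 0.999
grasp_force: 0.0
```

Request:
{"op": "step_arm", "data": {"rows": [[-1, 0.01, 0.033, 0, -0.0127], [-1, 0.01, 0.033, 0, -0.0127], [-1, 0.01, 0.033, 0, -0.0127], [-1, 0.01, 0.033, 0, -0.0127], [-1, 0, 0, 0, 0]]}}

```text
clock: 1.35
position: [446.3, -133.5, 231.2]
tcp_rot: [-3.104, -0.466, -0.002]
ft_force: [-0.1, 0.1, -0.7]
width: 0.997
grasp_force: 0.0
```

Request:
{"op": "step_arm", "data": {"rows": [[-1, 0.007, 0.026, -0.01, -0.02], [-1, 0, 0, -0.04, 0], [-1, 0, 0, -0.04, 0], [-1, 0, 0, -0.04, 0], [-1, 0, 0, -0.03, 0]]}}

```text
clock: 1.77
position: [450.4, -114.3, 68.9]
tcp_rot: [-3.112, -0.424, 0.002]
ft_force: [-0.1, 0.4, -0.4]
width: 0.999
grasp_force: 0.0
```

Request:
{"op": "step_arm", "data": {"rows": [[-1, 0, 0, -0.03, 0], [-1, 0, 0, -0.018, 0], [-1, 0, 0, 0, 0], [0, 0, 0, 0, 0], [0.6, 0, 0, 0, 0]]}}

```text
clock: 2.18
position: [451.8, -114.7, 24.1]
tcp_rot: [3.113, 0.423, 0.001]
ft_force: [-0.5, -0.0, 0.9]
width: 0.752
grasp_force: 0.0
```

Request:
{"op": "step_arm", "data": {"rows": [[1, 0, 0, 0, 0], [1, 0, 0, 0, 0], [1, 0, 0, 0, 0], [1, 0, 0, 0, 0], [1, 0, 0, 0, 0]]}}

```text
clock: 2.6
position: [452.1, -114.4, 24.7]
tcp_rot: [3.112, 0.423, 0.004]
ft_force: [-1.4, 0.9, 8.6]
width: 0.465
grasp_force: 39.9
```

Request:
{"op": "step_arm", "data": {"rows": [[1, 0, 0, 0.035, 0], [1, 0, 0, 0.035, 0], [1, 0, 0.01, 0.035, 0.0], [1, 0, 0.025, 0.01, 0.02], [1, 0, 0.035, 0, 0.02]]}}

```text
clock: 3.02
position: [453.3, -46.4, 142.2]
tcp_rot: [3.102, 0.477, 0.011]
ft_force: [0.7, 0.8, -1.8]
width: 0.46
grasp_force: 42.2
```

Request:
{"op": "step_arm", "data": {"rows": [[1, 0, 0.035, 0, 0.02], [1, 0, 0.035, 0, 0.02], [1, 0, 0.035, 0, 0.02], [1, 0, 0.035, 0, 0.02], [1, 0, 0.035, 0, 0.02]]}}

```text
clock: 3.43
position: [451.2, 132.1, 139.3]
tcp_rot: [3.076, 0.641, 0.002]
ft_force: [1.5, 0.3, -2.4]
width: 0.46
grasp_force: 42.2
```

Request:
{"op": "step_arm", "data": {"rows": [[1, 0.002, 0.035, 0, 0.02], [1, 0.002, 0.035, 0, 0.02], [1, 0.002, 0.035, 0, 0.02], [1, 0, 0.03, 0, 0.01], [1, 0, 0.015, 0, 0]]}}

```text
clock: 3.85
position: [456.8, 285.2, 139.3]
tcp_rot: [-3.047, -0.753, -0.003]
ft_force: [0.3, 0.8, -1.8]
width: 0.462
grasp_force: 42.1
```

Request:
{"op": "step_arm", "data": {"rows": [[1, 0, 0, 0, 0], [1, 0, 0, 0, 0], [1, 0, 0, 0, 0], [1, 0, 0, 0, 0], [1, 0, 0, 0, 0]]}}

```text
clock: 4.27
position: [457.7, 279.0, 138.5]
tcp_rot: [3.052, 0.743, 0.0]
ft_force: [0.4, 0.6, -2.6]
width: 0.462
grasp_force: 42.1
```

Request:
{"op": "step_arm", "data": {"rows": [[1, 0.001, 0.015, 0, 0], [1, 0, 0.01, -0.02, 0], [1, 0, 0, -0.03, 0], [1, 0, 0, -0.03, 0], [1, 0, 0, -0.013, 0]]}}

```text
clock: 4.68
position: [457.3, 304.7, 42.4]
tcp_rot: [3.051, 0.746, -0.005]
ft_force: [-0.8, -0.1, -1.8]
width: 0.462
grasp_force: 41.9
```

Request:
{"op": "step_arm", "data": {"rows": [[1, 0, 0, 0, 0], [1, 0, 0, 0, 0], [1, 0, 0, 0, 0], [1, 0, 0, 0, 0], [1, 0, 0, 0, 0]]}}

```text
clock: 5.1
position: [459.1, 305.9, 46.6]
tcp_rot: [-3.051, -0.746, -0.003]
ft_force: [-0.4, -0.2, -2.5]
width: 0.461
grasp_force: 41.9
```

Request:
{"op": "step_arm", "data": {"rows": [[1, 0, -0.002, -0.006, 0], [1, 0, 0, -0.003, 0], [1, 0, 0, -0.001, 0], [1, 0, 0, 0, 0], [1, 0, 0, 0, 0]]}}

```text
clock: 5.52
position: [458.6, 303.2, 36.6]
tcp_rot: [3.052, 0.746, 0.002]
ft_force: [-3.9, -3.3, 19.6]
width: 0.466
grasp_force: 44.7
```

Request:
{"op": "step_arm", "data": {"rows": [[0.5, 0, 0, 0, 0], [-1, 0, 0, 0, 0], [-1, 0, 0, 0, 0], [-1, 0, 0, 0, 0], [-1, 0, 0, 0.02, 0]]}}

```text
clock: 5.93
position: [456.8, 302.5, 52.7]
tcp_rot: [3.05, 0.747, -0.007]
ft_force: [-1.0, -0.7, 0.6]
width: 0.991
grasp_force: 0.0
```

Request:
{"op": "step_arm", "data": {"rows": [[-1, 0, 0, 0.035, 0], [-1, 0, 0, 0.035, 0], [-1, 0, 0, 0.03, 0], [-1, 0.012, -0.034, 0, -0.013], [-1, 0.012, -0.034, 0, -0.013]]}}

```text
clock: 6.35
position: [483.0, 237.6, 157.2]
tcp_rot: [-3.057, -0.713, -0.007]
ft_force: [0.5, -0.4, -0.5]
width: 0.998
grasp_force: 0.0
```

Request:
{"op": "step_arm", "data": {"rows": [[-1, 0.012, -0.034, 0, -0.013], [-1, 0.012, -0.034, 0, -0.013], [-1, 0.012, -0.034, 0, -0.013], [-1, 0.012, -0.034, 0, -0.013], [-1, 0.012, -0.034, 0, -0.013]]}}

```text
clock: 6.77
position: [542.7, 63.8, 155.1]
tcp_rot: [-3.082, -0.606, 0.0]
ft_force: [1.2, 0.2, -0.6]
width: 1.005
grasp_force: 0.0
```

Request:
{"op": "step_arm", "data": {"rows": [[-1, 0.012, -0.034, 0, -0.013], [-1, 0.012, -0.034, 0, -0.013], [-1, 0.012, -0.034, 0, -0.013], [-1, 0.012, -0.024, 0, -0.013], [-1, 0, 0, 0, 0]]}}

```text
clock: 7.18
position: [591.8, -67.9, 154.9]
tcp_rot: [3.096, 0.513, 0.001]
ft_force: [0.1, -1.4, -0.1]
width: 0.998
grasp_force: 0.0
```

Request:
{"op": "step_arm", "data": {"rows": [[-1, 0, 0, 0, 0], [-1, 0, 0, 0, 0], [-1, 0, 0, 0, 0], [-1, 0, 0, 0, 0], [-1, 0, 0, 0, 0]]}}

```text
clock: 7.6
position: [590.2, -59.3, 155.4]
tcp_rot: [-3.096, -0.53, 0.0]
ft_force: [-0.5, 0.1, -0.0]
width: 0.993
grasp_force: 0.0
```

Request:
{"op": "step_arm", "data": {"rows": [[-1, 0.008, -0.018, 0, -0.01], [-1, 0.008, -0.017, 0, -0.01], [-1, 0, 0, -0.02, 0], [-1, 0, 0, -0.03, 0], [-1, 0, 0, -0.03, 0]]}}

```text
clock: 8.02
position: [607.2, -95.3, 75.4]
tcp_rot: [3.102, 0.496, 0.004]
ft_force: [0.7, 0.0, -0.8]
width: 0.999
grasp_force: 0.0
```

Request:
{"op": "step_arm", "data": {"rows": [[-1, 0, 0, -0.03, 0], [-1, 0, 0, -0.021, 0], [-1, 0, 0, 0, 0], [-1, 0, 0, 0, 0], [-1, 0, 0, 0, 0]]}}

```text
clock: 8.43
position: [607.3, -95.2, 25.6]
tcp_rot: [3.102, 0.497, 0.003]
ft_force: [-0.4, 0.6, 1.2]
width: 1.001
grasp_force: 0.0
```

Request:
{"op": "step_arm", "data": {"rows": [[0, 0, 0, 0, 0], [1, 0, 0, 0, 0], [1, 0, 0, 0, 0], [1, 0, 0, 0, 0], [1, 0, 0, 0, 0]]}}

```text
clock: 8.85
position: [606.9, -95.4, 25.3]
tcp_rot: [3.102, 0.496, 0.002]
ft_force: [-1.6, 0.4, 7.3]
width: 0.46
grasp_force: 41.5
```

Request:
{"op": "step_arm", "data": {"rows": [[1, 0, 0, 0, 0], [1, 0, 0, 0, 0], [1, 0, 0, 0, 0], [1, 0, 0, 0, 0], [1, 0, 0, 0, 0]]}}

```text
clock: 9.27
position: [606.9, -95.4, 25.3]
tcp_rot: [3.102, 0.496, 0.002]
ft_force: [-1.6, 0.5, 7.5]
width: 0.465
grasp_force: 41.6
```

Request:
{"op": "step_arm", "data": {"rows": [[1, 0, 0, 0.035, 0], [1, 0, 0, 0.035, 0], [1, 0, 0, 0.035, 0.0], [1, -0.007, 0.027, 0.005, 0.018], [1, -0.007, 0.027, 0, 0.02]]}}

```text
clock: 9.68
position: [594.0, -43.1, 137.5]
tcp_rot: [3.091, 0.549, 0.009]
ft_force: [-0.3, 1.2, -2.8]
width: 0.466
grasp_force: 41.7
```

Request:
{"op": "step_arm", "data": {"rows": [[1, -0.007, 0.027, 0, 0.02], [1, -0.007, 0.027, 0, 0.02], [1, -0.007, 0.027, 0, 0.02], [1, -0.007, 0.027, 0, 0.02], [1, -0.007, 0.027, 0, 0.02]]}}

```text
clock: 10.1
position: [556.7, 94.6, 134.4]
tcp_rot: [3.06, 0.71, -0.0]
ft_force: [0.4, -0.2, -1.8]
width: 0.467
grasp_force: 41.7
```

Request:
{"op": "step_arm", "data": {"rows": [[1, -0.007, 0.027, 0, 0.02], [1, -0.007, 0.025, 0, 0], [1, 0, 0, 0, 0], [1, 0, 0, 0, 0], [1, 0, 0, 0, 0]]}}

```text
clock: 10.52
position: [543.4, 144.8, 134.3]
tcp_rot: [3.053, 0.739, -0.0]
ft_force: [0.7, 0.3, -1.9]
width: 0.461
grasp_force: 41.6
```

Request:
{"op": "step_arm", "data": {"rows": [[1, 0, 0, 0, 0], [1, 0, 0, 0, 0], [1, 0, 0, 0, 0], [1, 0, 0, 0, 0], [1, 0, 0, 0, 0]]}}

```text
clock: 10.93
position: [543.5, 145.1, 134.3]
tcp_rot: [3.054, 0.738, -0.0]
ft_force: [0.1, 0.8, -2.3]
width: 0.46
grasp_force: 41.6
```

Request:
{"op": "step_arm", "data": {"rows": [[1, 0, 0, -0.03, 0], [1, 0, 0, -0.03, 0], [1, 0, 0, -0.02, 0], [1, 0, 0, -0.008, 0], [1, 0, 0, 0, 0]]}}

```text
clock: 11.35
position: [542.3, 145.1, 44.6]
tcp_rot: [3.053, 0.739, -0.005]
ft_force: [0.6, 0.2, -2.1]
width: 0.462
grasp_force: 41.5
```

Request:
{"op": "step_arm", "data": {"rows": [[1, 0, 0, -0.003, 0], [1, 0, 0, -0.003, 0], [1, 0, 0, -0.002, 0], [1, 0, 0, 0, 0], [1, 0, 0, 0, 0]]}}

```text
clock: 11.77
position: [543.7, 145.6, 38.9]
tcp_rot: [-3.053, -0.739, -0.001]
ft_force: [-0.5, -0.4, -2.6]
width: 0.461
grasp_force: 41.5
```

Request:
{"op": "step_arm", "data": {"rows": [[1, 0, 0, -0.002, 0], [1, 0, 0, -0.001, 0], [1, 0, 0, 0, 0], [0.3, 0, 0, 0, 0], [-1, 0, 0, 0, 0]]}}

```text
clock: 12.18
position: [544.0, 145.7, 36.5]
tcp_rot: [-3.053, -0.739, -0.003]
ft_force: [0.8, 0.1, 0.5]
width: 0.592
grasp_force: 0.0
```

Request:
{"op": "step_arm", "data": {"rows": [[-1, 0, 0, 0, 0], [-1, 0, 0, 0, 0], [-1, 0, 0, 0, 0], [-1, 0, 0, 0.03, 0], [-1, 0, 0, 0.03, 0]]}}

```text
clock: 12.6
position: [542.0, 145.1, 94.4]
tcp_rot: [3.053, 0.739, -0.007]
ft_force: [0.7, -0.5, -0.1]
width: 1.004
grasp_force: 0.0
```

Request:
{"op": "step_arm", "data": {"rows": [[-1, 0, 0, 0.035, 0], [-1, 0, 0, 0.035, 0], [-1, -0.006, -0.03, 0.02, 0], [-1, -0.006, -0.03, 0, 0], [-1, -0.006, -0.03, 0, 0]]}}

```text
clock: 13.02
position: [525.9, 55.0, 186.8]
tcp_rot: [3.053, 0.741, 0.005]
ft_force: [-0.0, -1.4, 0.1]
width: 1.0
grasp_force: 0.0
```

Run:
```python
from h import *
print(env.sense()['joint_pos'])
```

```text
[-0.11273779  0.40630743 -0.11322836  1.88375247  0.05967009  0.85160728
 -1.35053773]
```

Request:
{"op": "step_arm", "data": {"rows": [[-1, -0.005, -0.024, 0, 0.114], [-1, -0.005, -0.024, 0, 0.114], [-1, -0.005, -0.024, 0, 0.114], [-1, -0.005, -0.024, 0, 0.114], [-1, -0.005, -0.024, 0, 0.114]]}}

```text
clock: 13.43
position: [500.0, -65.6, 185.2]
tcp_rot: [-2.718, -1.576, 0.0]
ft_force: [-0.0, -0.5, -0.3]
width: 0.998
grasp_force: 0.0
```

Request:
{"op": "step_arm", "data": {"rows": [[-1, -0.005, -0.024, 0, 0.114], [-1, -0.005, -0.024, 0, 0.114], [-1, -0.005, -0.024, 0, 0.114], [-1, -0.005, -0.024, 0, 0.114], [-1, -0.005, -0.024, 0, 0.114]]}}

```text
clock: 13.85
position: [474.9, -185.7, 185.2]
tcp_rot: [-2.165, -2.276, 0.0]
ft_force: [0.3, 0.2, -1.0]
width: 1.0
grasp_force: 0.0
```

Request:
{"op": "step_arm", "data": {"rows": [[-1, -0.005, -0.024, 0, 0.114], [-1, -0.005, -0.024, -0.02, 0.114], [-1, 0, 0, -0.03, 0], [-1, 0, 0, 0, 0], [-1, 0, 0, 0, 0]]}}

```text
clock: 14.27
position: [464.5, -231.8, 134.5]
tcp_rot: [-1.899, -2.498, 0.0]
ft_force: [0.2, 0.7, 0.8]
width: 1.001
grasp_force: 0.0
```

Request:
{"op": "step_arm", "data": {"rows": [[-1, 0, 0, 0, 0], [-1, 0, 0, 0, 0], [-1, 0, 0, 0, 0], [-1, 0, 0, 0, 0], [-1, 0, 0, 0, 0]]}}

```text
clock: 14.68
position: [465.8, -232.2, 136.0]
tcp_rot: [1.898, 2.502, 0.0]
ft_force: [-0.4, 0.2, -0.1]
width: 1.001
grasp_force: 0.0
```

Run:
```python
from h import *
C=cal('wrist'); im=imaging.camera('wrist'); np.save('w1.npy',im); cv2.imwrite('pics/w1.png',im)
print(env.sense()['joint_pos'],-C[1].T@C[2], proj(C,[464,-231,26]))
```

```text
[ 0.64976442  0.48087337 -0.3995579   1.9554262   0.26604027  0.75507423
  0.36840417] [ 442.9740218  -150.50678002  277.91395979] [[275.08674344 209.36271494]]
```

View pics/w1.png

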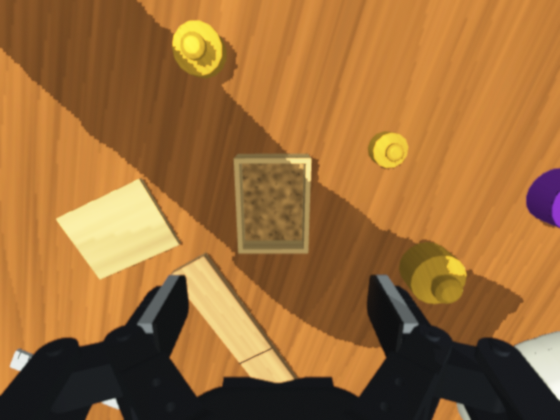

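The tray rim spans (236,156) to (308,253) in the wrist view, square to the image with its centre near (273,204). The mid weight is at (197,48), the small one at (389,150) and the big one at (433,273). All are clear of the fingers.

Run:
```python
from h import *
C=cal('wrist'); P=cast(C,[[236,156],[311,157],[308,253],[237,253]],26); print(P.round(1),P.mean(0)); print(np.linalg.norm(np.diff(P,axis=0),axis=1))
d=P[1]-P[0];print(np.degrees(np.arctan2(d[1],d[0])))
```

```text
[[ 421.9 -196.3   26. ]
 [ 479.6 -180.9   26. ]
 [ 502.7 -262.3   26. ]
 [ 442.3 -279.2   26. ]] [ 461.61697106 -229.6856812    26.        ]
[59.73605747 84.56098237 62.74431567]
14.895860890284427
```

Request:
{"op": "step_arm", "data": {"rows": [[-1, -0.003, 0.002, -0.02, 0], [-1, 0, 0, -0.035, 0], [-1, 0, 0, -0.035, 0], [-1, 0, 0, -0.03, 0], [-1, 0, 0, -0.008, 0]]}}

```text
clock: 15.15
position: [460.5, -229.5, 3.9]
tcp_rot: [-1.896, -2.499, 0.002]
ft_force: [-0.7, -0.7, -0.8]
width: 1.004
grasp_force: 0.0
```

Request:
{"op": "step_arm", "data": {"rows": [[-1, 0, 0, 0, 0], [-1, 0, 0, 0, 0], [-1, 0, 0, -0.003, 0], [-1, 0, 0, 0, 0], [-1, 0, 0, 0, 0]]}}

```text
clock: 15.57
position: [463.1, -230.9, 5.5]
tcp_rot: [1.899, 2.5, 0.001]
ft_force: [-0.0, 0.0, -0.3]
width: 1.003
grasp_force: 0.0
```

Request:
{"op": "step_arm", "data": {"rows": [[-0.6, 0, 0, 0, 0], [-0.3, 0, 0, 0, 0], [0, 0, 0, 0, 0], [1, 0, 0, 0, 0], [1, 0, 0, 0, 0]], "force": 20}}

```text
clock: 15.98
position: [462.6, -230.7, 4.9]
tcp_rot: [1.899, 2.501, -0.0]
ft_force: [-0.5, 0.3, 6.8]
width: 0.722
grasp_force: 20.7
```

Request:
{"op": "step_arm", "data": {"rows": [[1, 0, 0, 0, 0], [1, 0, 0, 0, 0], [1, 0, 0, 0, 0], [1, 0, 0, 0, 0], [1, 0, 0, 0, 0]]}}

```text
clock: 16.4
position: [462.6, -230.7, 4.9]
tcp_rot: [1.899, 2.501, -0.0]
ft_force: [-0.4, 0.2, 6.7]
width: 0.718
grasp_force: 20.7
```

Request:
{"op": "step_arm", "data": {"rows": [[1, 0, 0, 0.03, 0], [1, 0, 0, 0.035, 0], [1, 0, 0, 0.035, 0.0], [1, 0, 0, 0.035, 0], [1, 0.003, 0.02, 0.03, 0.015]]}}

```text
clock: 16.82
position: [464.6, -213.8, 171.5]
tcp_rot: [1.886, 2.51, -0.002]
ft_force: [0.5, -0.5, -1.4]
width: 0.72
grasp_force: 23.9
```

Request:
{"op": "step_arm", "data": {"rows": [[1, 0.003, 0.035, 0, 0.015], [1, 0.003, 0.035, 0, 0.015], [1, 0.003, 0.035, 0, 0.015], [1, 0.003, 0.035, 0, 0.015], [1, 0.003, 0.035, 0, 0.015]]}}

```text
clock: 17.23
position: [480.1, -34.0, 169.6]
tcp_rot: [1.784, 2.585, -0.0]
ft_force: [0.1, -1.0, 0.2]
width: 0.716
grasp_force: 23.9
```

Request:
{"op": "step_arm", "data": {"rows": [[1, 0.003, 0.035, 0, 0.015], [1, 0.003, 0.035, 0, 0.015], [1, 0.003, 0.035, 0, 0.015], [1, 0.003, 0.035, 0, 0.015], [1, 0.003, 0.035, 0, 0.015]]}}

```text
clock: 17.65
position: [495.1, 141.1, 169.5]
tcp_rot: [1.686, 2.651, -0.0]
ft_force: [0.3, -0.1, -0.8]
width: 0.722
grasp_force: 23.9
```

Request:
{"op": "step_arm", "data": {"rows": [[1, 0.003, 0.035, 0, 0.015], [1, 0.003, 0.035, 0, 0.015], [1, 0.001, 0.018, 0, 0.008], [1, 0, 0, 0, 0], [1, 0, 0, 0, 0]]}}

```text
clock: 18.07
position: [501.9, 228.5, 169.2]
tcp_rot: [-1.633, -2.683, 0.0]
ft_force: [-0.7, -0.4, -0.9]
width: 0.717
grasp_force: 23.9
```

Request:
{"op": "step_arm", "data": {"rows": [[1, 0, 0, 0, 0], [1, 0, 0, 0, 0], [1, 0, 0, 0, 0], [1, 0, 0, 0, 0], [1, 0, 0, 0, 0]]}}

```text
clock: 18.48
position: [502.6, 226.8, 169.4]
tcp_rot: [1.638, 2.681, -0.0]
ft_force: [-0.0, 0.2, -0.9]
width: 0.716
grasp_force: 23.9
```

Run:
```python
from h import *
C=cal('wrist'); im=imaging.camera('wrist'); cv2.imwrite('pics/w2.png',im)
print(env.sense()['joint_pos'])
```

```text
[-0.15967332  0.49335838 -0.51789935  1.83719313  0.30651456  0.89079787
 -0.34689633]
```

View pics/w2.png

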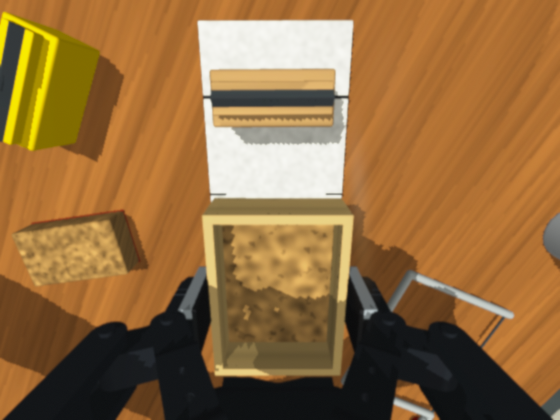

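The knife stands square on its line at (272,97), and the tray is held square above the board's middle.

Request:
{"op": "step_arm", "data": {"rows": [[1, 0, -0.001, -0.025, 0], [1, 0, 0, -0.035, 0], [1, 0, 0, -0.035, 0], [1, 0, 0, -0.03, 0], [1, 0, 0, -0.02, 0]]}}

```text
clock: 18.95
position: [501.4, 225.7, 21.7]
tcp_rot: [-1.636, -2.68, 0.003]
ft_force: [0.3, -1.0, 0.2]
width: 0.72
grasp_force: 23.9
```

Request:
{"op": "step_arm", "data": {"rows": [[1, 0, 0, 0, 0], [1, 0, 0, 0, 0], [1, 0, 0, 0, 0], [1, 0, 0, 0, 0], [1, 0, 0, 0, 0]]}}

```text
clock: 19.37
position: [503.3, 226.9, 25.8]
tcp_rot: [1.636, 2.68, 0.003]
ft_force: [0.3, -0.2, -0.3]
width: 0.724
grasp_force: 23.8
```

Request:
{"op": "step_arm", "data": {"rows": [[1, 0, -0.001, -0.006, 0], [1, 0, 0, -0.003, 0], [1, 0, 0, 0, 0], [1, 0, 0, 0, 0], [1, 0, 0, 0, 0]]}}

```text
clock: 19.78
position: [503.1, 225.5, 16.0]
tcp_rot: [1.636, 2.681, 0.002]
ft_force: [0.3, -1.1, 7.8]
width: 0.716
grasp_force: 25.8
```

Request:
{"op": "step_arm", "data": {"rows": [[0.0, 0, 0, 0, 0], [-0.9, 0, 0, 0, 0], [-0.9, 0, 0, 0, 0], [-0.9, 0, 0, 0, 0], [-0.9, 0, 0, 0.02, 0]]}}

```text
clock: 20.2
position: [500.6, 224.6, 32.8]
tcp_rot: [-1.634, -2.68, 0.007]
ft_force: [-1.0, 0.1, 0.3]
width: 0.947
grasp_force: 0.0
```

Request:
{"op": "step_arm", "data": {"rows": [[-0.9, 0, 0, 0.035, 0], [-0.9, 0, 0, 0.035, 0], [-0.9, 0, 0, 0.035, 0], [-0.9, 0, 0, 0.02, 0], [-0.9, 0, -0.03, 0, 0.015]]}}

```text
clock: 20.62
position: [503.9, 202.7, 165.2]
tcp_rot: [1.606, 2.697, 0.017]
ft_force: [0.9, 0.5, -0.4]
width: 0.947
grasp_force: 0.0
```

Request:
{"op": "step_arm", "data": {"rows": [[-0.9, -0.001, -0.035, 0, 0.02], [-0.9, 0, -0.035, 0, 0.02], [-0.9, 0, -0.035, 0, 0.02], [-0.9, 0, -0.035, 0, 0.02], [-0.9, -0.001, -0.035, 0, 0.02]]}}

```text
clock: 21.03
position: [500.1, 18.9, 160.2]
tcp_rot: [1.478, 2.772, -0.0]
ft_force: [1.1, 0.2, 0.8]
width: 0.949
grasp_force: 0.0
```

Request:
{"op": "step_arm", "data": {"rows": [[-0.9, -0.001, -0.035, 0, 0.02], [-0.9, -0.001, -0.035, 0, 0.02], [-0.9, -0.001, -0.035, 0, 0.02], [-0.9, -0.001, -0.035, 0, 0.02], [-0.9, -0.001, -0.035, 0, 0.02]]}}

```text
clock: 21.45
position: [494.9, -156.2, 160.2]
tcp_rot: [-1.338, -2.842, 0.0]
ft_force: [0.5, -0.1, -0.0]
width: 0.946
grasp_force: 0.0
```

Request:
{"op": "step_arm", "data": {"rows": [[-0.9, -0.001, -0.035, 0, 0.02], [-0.9, -0.001, -0.035, 0, 0.02], [-0.9, -0.001, -0.035, 0, 0.02], [-0.9, -0.001, -0.035, 0, 0.02], [-0.9, -0.001, -0.035, 0, 0.02]]}}

```text
clock: 21.87
position: [489.8, -331.3, 160.1]
tcp_rot: [-1.194, -2.906, 0.0]
ft_force: [1.7, -0.3, -0.8]
width: 0.95
grasp_force: 0.0
```

Request:
{"op": "step_arm", "data": {"rows": [[-0.9, -0.001, -0.035, 0, 0.02], [-0.9, -0.001, -0.03, 0, 0], [-0.9, 0, 0, 0, 0], [-0.9, 0, 0, 0, 0], [-0.9, 0, 0, 0, 0]]}}

```text
clock: 22.28
position: [488.4, -393.5, 159.9]
tcp_rot: [-1.165, -2.917, -0.002]
ft_force: [-0.0, 0.3, -0.7]
width: 0.949
grasp_force: 0.0
```

Request:
{"op": "step_arm", "data": {"rows": [[-0.9, 0, 0, 0, 0], [-0.9, 0, 0, 0, 0], [-0.9, 0, 0, 0, 0], [-0.9, 0, 0, 0, 0], [-0.9, 0, 0, 0, 0]]}}

```text
clock: 22.7
position: [488.6, -394.1, 160.5]
tcp_rot: [1.165, 2.917, -0.0]
ft_force: [-0.1, 0.3, 0.2]
width: 0.951
grasp_force: 0.0
```

Run:
```python
from h import *
C=cal('wrist'); im=imaging.camera('wrist'); cv2.imwrite('pics/w3.png',im); np.save('w3.npy',im)
im=imaging.camera('top'); cv2.imwrite('pics/top3.png',im); np.save('top3.npy',im)
print(env.sense()['joint_pos'],proj(C,[490.6,-401.5,10]))
```

```text
[ 0.95241811  0.61743568 -0.57200877  1.64685443  0.38398197  0.99162439
  1.06192245] [[272.08466631 204.05169513]]
```

View pics/w3.png

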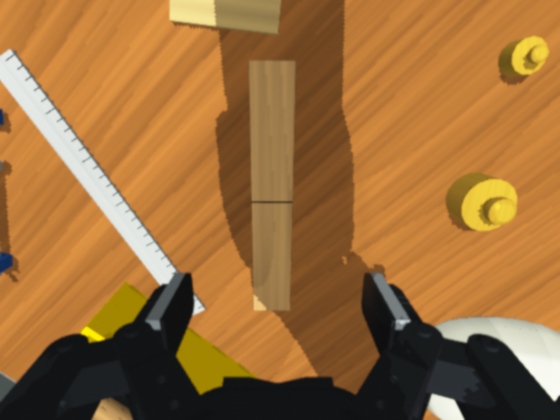

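View pics/top3.png

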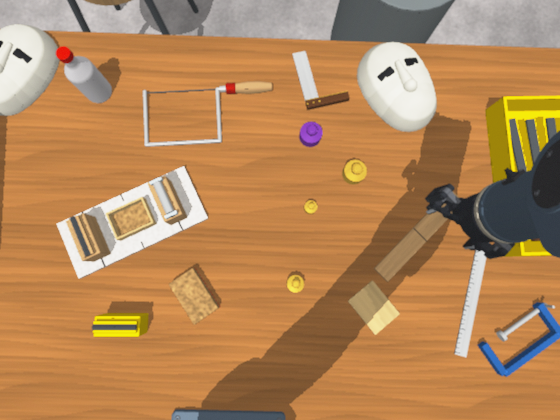

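The wrist view shows the strip's middle line at (272,202), against a prediction of (272,204), with the strip vertical in the image. The top view shows both supports and the tray in place on the board.

Request:
{"op": "step_arm", "data": {"rows": [[-0.4, 0.002, -0.007, -0.02, 0], [-0.4, 0, 0, -0.035, 0], [-0.4, 0, 0, -0.035, 0], [-0.4, 0, 0, -0.035, 0], [-0.4, 0, 0, -0.02, 0]]}}

```text
clock: 23.22
position: [488.8, -400.7, 11.8]
tcp_rot: [-1.165, -2.914, -0.001]
ft_force: [-0.3, -0.5, -0.1]
width: 0.696
grasp_force: 0.0
```

Request:
{"op": "step_arm", "data": {"rows": [[-0.4, 0, 0, 0, 0], [-0.4, 0, 0, -0.004, 0], [-0.4, 0, 0, -0.004, 0], [-0.4, 0, 0, 0, 0], [-0.4, 0, 0, 0, 0]]}}

```text
clock: 23.63
position: [491.1, -402.0, 8.6]
tcp_rot: [1.166, 2.915, -0.001]
ft_force: [-0.5, 1.0, 0.2]
width: 0.702
grasp_force: 0.0
```

Request:
{"op": "step_arm", "data": {"rows": [[-0.3, 0, 0, -0.003, 0], [-0.2, 0, 0, -0.003, 0], [-0.2, 0, 0, -0.001, 0], [-0.1, 0, 0, 0, 0], [-0.1, 0, 0, 0, 0]]}}

```text
clock: 24.05
position: [490.3, -401.5, 0.3]
tcp_rot: [-1.166, -2.917, 0.0]
ft_force: [-0.0, 0.5, -0.0]
width: 0.549
grasp_force: 0.0
```

Request:
{"op": "step_arm", "data": {"rows": [[1, 0, 0, 0, 0], [1, 0, 0, 0, 0], [1, 0, 0, 0, 0], [1, 0, 0, 0, 0], [1, 0, 0, 0, 0]], "force": 30}}

```text
clock: 24.47
position: [490.5, -401.5, 0.5]
tcp_rot: [1.166, 2.917, -0.0]
ft_force: [-1.1, 0.1, 3.5]
width: 0.456
grasp_force: 30.7
```

Request:
{"op": "step_arm", "data": {"rows": [[1, 0, 0, 0.02, 0], [1, 0, 0, 0.03, 0], [1, 0, 0, 0.035, 0], [1, 0, 0, 0.035, 0], [1, 0, 0, 0.035, 0]]}}

```text
clock: 24.88
position: [490.0, -401.2, 156.5]
tcp_rot: [-1.165, -2.916, -0.001]
ft_force: [1.2, -1.2, -0.6]
width: 0.453
grasp_force: 30.5
```

Request:
{"op": "step_arm", "data": {"rows": [[1, 0, 0.02, 0.005, 0], [1, 0, 0.035, 0, 0], [1, 0, 0.035, 0, 0], [1, 0.001, 0.035, 0, -0.02], [1, 0.001, 0.035, 0, -0.02]]}}

```text
clock: 25.3
position: [491.8, -240.1, 160.2]
tcp_rot: [-1.227, -2.892, 0.0]
ft_force: [0.8, 0.1, -0.2]
width: 0.455
grasp_force: 30.5
```

Request:
{"op": "step_arm", "data": {"rows": [[1, 0.001, 0.035, 0, -0.02], [1, 0.001, 0.035, 0, -0.02], [1, 0.001, 0.035, 0, -0.02], [1, 0.001, 0.035, 0, -0.02], [1, 0.001, 0.035, 0, -0.02]]}}

```text
clock: 25.72
position: [497.0, -64.9, 160.3]
tcp_rot: [1.369, 2.828, -0.0]
ft_force: [1.0, -0.7, -0.6]
width: 0.458
grasp_force: 30.5
```

Request:
{"op": "step_arm", "data": {"rows": [[1, 0.001, 0.035, 0, -0.03], [1, 0.001, 0.035, 0, -0.03], [1, 0.001, 0.035, 0, -0.03], [1, 0.001, 0.035, 0, -0.03], [1, 0.001, 0.035, 0, -0.03]]}}

```text
clock: 26.13
position: [502.0, 110.1, 160.2]
tcp_rot: [-1.578, -2.717, 0.0]
ft_force: [0.5, -0.4, -0.2]
width: 0.456
grasp_force: 30.5
```

Request:
{"op": "step_arm", "data": {"rows": [[1, 0.001, 0.03, 0, -0.03], [1, 0.001, 0.02, 0, -0.01], [1, 0, 0, 0, 0], [1, 0, 0, 0, 0], [1, 0, 0, 0, 0]]}}

```text
clock: 26.55
position: [504.2, 157.6, 160.0]
tcp_rot: [-1.63, -2.686, 0.002]
ft_force: [0.2, -0.8, -0.0]
width: 0.456
grasp_force: 30.5
```

Request:
{"op": "step_arm", "data": {"rows": [[1, 0, 0, 0, 0], [1, 0, 0, 0, 0], [1, 0, 0, 0, 0], [1, 0, 0, 0, 0], [1, 0, 0, 0, 0]]}}

```text
clock: 26.97
position: [504.5, 158.0, 160.3]
tcp_rot: [1.63, 2.685, -0.0]
ft_force: [-0.2, 1.1, 0.0]
width: 0.461
grasp_force: 30.5
```

Run:
```python
from h import *
C=cal('wrist'); im=imaging.camera('wrist'); cv2.imwrite('pics/w4.png',im); np.save('w4.npy',im)
print(env.sense()['joint_pos'])
```

```text
[-0.02863022  0.47576028 -0.52762554  1.90373518  0.31378942  0.84390933
 -0.23931828]
```

View pics/w4.png

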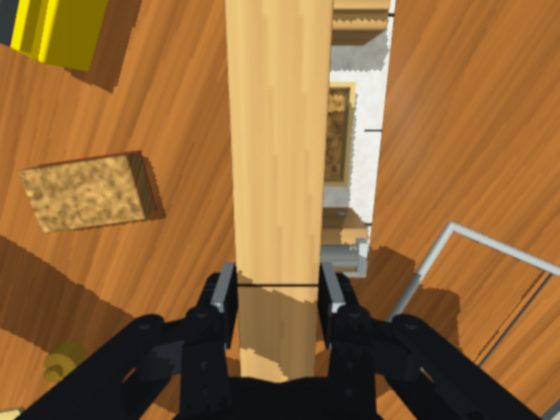

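The strip is gripped at its middle line, at (278,284), and lies parallel to the board.

Request:
{"op": "step_arm", "data": {"rows": [[1, -0.001, 0.03, 0, -0.003], [1, -0.001, 0.03, 0, 0], [1, 0, 0.007, -0.01, 0], [1, 0, 0, -0.025, 0], [1, 0, 0, -0.02, 0]]}}

```text
clock: 27.43
position: [502.4, 226.8, 104.7]
tcp_rot: [1.631, 2.685, 0.002]
ft_force: [0.3, -0.9, -0.4]
width: 0.455
grasp_force: 30.5
```

Request:
{"op": "step_arm", "data": {"rows": [[1, 0, 0, -0.008, 0], [1, 0, 0, 0, 0], [1, 0, 0, 0, 0], [1, 0, 0, 0, 0], [1, 0, 0, 0, 0]]}}

```text
clock: 27.85
position: [503.1, 225.8, 98.4]
tcp_rot: [1.633, 2.682, 0.002]
ft_force: [-0.5, 0.0, -1.3]
width: 0.46
grasp_force: 30.5
```

Request:
{"op": "step_arm", "data": {"rows": [[1, 0, 0, -0.004, 0], [1, 0, 0, -0.003, 0], [1, 0, 0, -0.002, 0], [1, 0, 0, 0, 0], [1, 0, 0, 0, 0]]}}

```text
clock: 28.27
position: [502.3, 225.4, 88.1]
tcp_rot: [-1.633, -2.683, 0.001]
ft_force: [-1.0, 0.2, -1.1]
width: 0.455
grasp_force: 30.5
```

Request:
{"op": "step_arm", "data": {"rows": [[1, 0, 0, -0.002, 0], [1, 0, 0, 0, 0], [1, 0, 0, 0, 0], [1, 0, 0, 0, 0], [1, 0, 0, 0, 0]]}}

```text
clock: 28.68
position: [502.6, 225.6, 87.2]
tcp_rot: [1.633, 2.683, 0.001]
ft_force: [-3.2, -1.3, 11.8]
width: 0.456
grasp_force: 31.7
```

Request:
{"op": "step_arm", "data": {"rows": [[0.1, 0, 0, 0, 0], [-0.1, 0, 0, 0, 0], [-0.4, 0, 0, 0, 0], [-0.5, 0, 0, 0, 0], [-0.5, 0, 0, 0, 0]]}}

```text
clock: 29.1
position: [502.4, 225.5, 86.2]
tcp_rot: [-1.633, -2.683, 0.0]
ft_force: [-0.4, -0.0, -0.0]
width: 0.752
grasp_force: 0.0
```

Request:
{"op": "step_arm", "data": {"rows": [[-0.5, 0, 0, 0.015, 0], [-0.5, 0, 0, 0.03, 0], [-0.5, 0, 0, 0.03, 0], [-0.9, 0, 0, 0.03, 0], [-0.9, 0.009, -0.034, 0, 0]]}}

```text
clock: 29.52
position: [511.8, 200.1, 197.2]
tcp_rot: [1.62, 2.689, 0.017]
ft_force: [0.4, 1.5, -0.8]
width: 0.949
grasp_force: 0.0
```

Request:
{"op": "step_arm", "data": {"rows": [[-0.9, 0.009, -0.034, 0, 0], [-0.9, 0.009, -0.034, 0, 0], [-0.9, 0.009, -0.034, 0, 0], [-0.9, 0.009, -0.034, 0, 0], [-0.9, 0.009, -0.034, 0, 0]]}}

```text
clock: 29.93
position: [556.5, 19.8, 191.3]
tcp_rot: [1.633, 2.684, -0.0]
ft_force: [0.0, 0.0, -0.3]
width: 0.947
grasp_force: 0.0
```

Request:
{"op": "step_arm", "data": {"rows": [[-0.9, 0.009, -0.034, 0, 0], [-0.9, 0.009, -0.034, 0, 0], [-0.9, 0.009, -0.034, 0, 0], [-0.9, 0.009, -0.034, 0, 0], [-0.9, 0.009, -0.034, 0, 0]]}}

```text
clock: 30.35
position: [601.5, -150.4, 191.2]
tcp_rot: [-1.634, -2.683, 0.0]
ft_force: [1.1, 0.4, 0.4]
width: 0.951
grasp_force: 0.0
```

Request:
{"op": "step_arm", "data": {"rows": [[-0.9, 0.009, -0.034, -0.01, 0], [-0.9, 0.009, -0.034, -0.02, 0], [-0.9, 0.0, -0.02, -0.02, 0], [-0.9, 0, 0, 0, 0], [-0.9, 0, 0, 0, 0]]}}

```text
clock: 30.77
position: [618.0, -237.9, 139.3]
tcp_rot: [-1.635, -2.678, 0.001]
ft_force: [-0.3, 0.9, 0.5]
width: 0.949
grasp_force: 0.0
```

Request:
{"op": "step_arm", "data": {"rows": [[-0.9, 0, 0, 0, 0], [-0.9, 0, 0, 0, 0], [-0.9, 0, 0, 0, 0], [-0.9, 0, 0, 0, 0], [-0.9, 0, 0, 0, 0]]}}

```text
clock: 31.18
position: [619.7, -235.8, 142.0]
tcp_rot: [1.632, 2.684, 0.0]
ft_force: [-0.9, -0.3, -0.9]
width: 0.952
grasp_force: 0.0
```

Run:
```python
from meas import *
C=cal('wrist'); im=imaging.camera('wrist'); t=imaging.camera('top'); s=imaging.camera('scene'); np.save('top5.npy',t)
a=cv2.resize(t[150:290,40:230],None,fx=4,fy=4,interpolation=2)[:,:760]; cv2.imwrite('pics/top5.png',a)
b=cv2.resize(s[140:260,320:460],None,fx=3,fy=3,interpolation=2); 
cv2.imwrite('pics/w5.png',np.hstack([cv2.resize(im,(480,360)),b[:, :320]]))
hsv=cv2.cvtColor(im,cv2.COLOR_BGR2HSV); br=cv2.inRange(hsv,(18,150,70),(28,255,255))
for z in(0,30,51):print(z,proj(C,[624,-257,z]))
np.save('w5.npy',im)
for c in cv2.findContours(br,0,1)[0]:
    if cv2.contourArea(c)>300: print(cv2.boundingRect(c))
```

```text
0 [[270.29997008 221.00491343]]
30 [[269.6199984  233.00400292]]
51 [[269.05377944 242.99576034]]
(241, 195, 59, 62)
(215, 59, 39, 41)
```

View pics/w5.png

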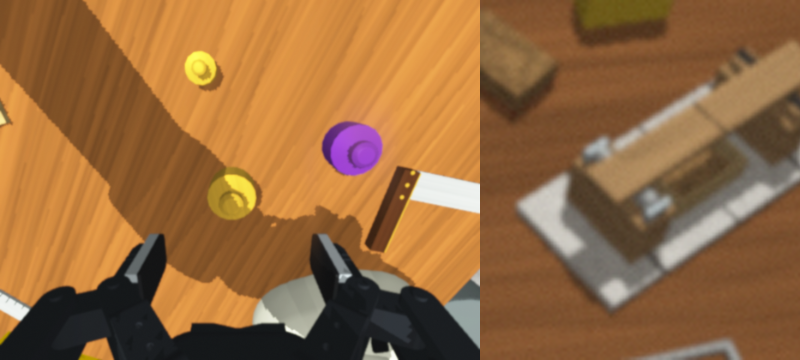

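View pics/top5.png

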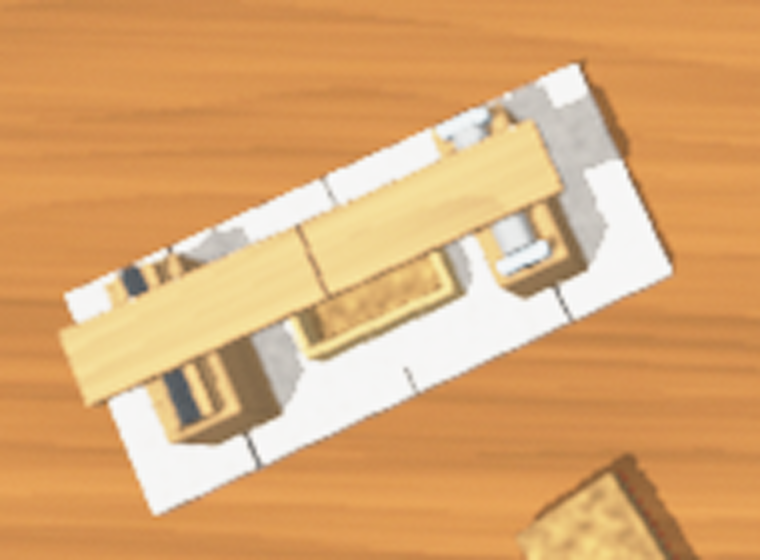

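Both supports and the tray stand in place, and the strip spans the knife and the roller. The largest weight is in the wrist view at full-resolution pixel (270,226), as predicted.

Run:
```python
from h import *
C=cal('top'); f=lambda p:np.array(p)/4+[40,150]
P=cast(C,f([[300,226],[328,297],[60,330],[95,405],[532,120],[562,190]]),97)[:,:2]
mid=P[:2].mean(0); ctr=P[2:].mean(0); d=P[4:].mean(0)-P[2:4].mean(0)
print(mid,ctr,np.linalg.norm(d),np.degrees(np.arctan2(d[1],d[0])))
a=np.radians(27.24); R=np.array([[np.cos(a),np.sin(a)],[-np.sin(a),np.cos(a)]]); print(R@(mid-[502.76,225.34]),R@(ctr-[502.76,225.34]))
# supports: knife edge strip ends, roller
k=cast(C,f([[130,280],[185,412]]),75+12)[:,:2]; r=cast(C,f([[466,128],[524,256]]),84)[:,:2]
for q in(k,r): d=q[1]-q[0]; print(R@(q.mean(0)-[502.76,225.34]),np.linalg.norm(d),np.degrees(np.arctan2(d[1],d[0])))
t=imaging.calibration('wrist')
```

```text
[502.63153187 224.5270263 ] [503.45161196 223.97998958] 246.75296466229722 -63.07960973431707
[-0.48633393 -0.66401024] [-0.00759211 -1.525745  ]
[-3.34421439 87.09667398] 72.37306263614116 -152.52663915512997
[ -3.06368579 -92.23081159] 72.76537211599825 -152.53688578153776
```

Request:
{"op": "step_arm", "data": {"rows": [[-0.9, 0.002, -0.01, 0, 0], [-0.9, 0.002, -0.011, 0, 0], [-0.9, 0, 0, -0.02, 0], [-0.9, 0, 0, -0.035, 0], [-0.9, 0, 0, -0.03, 0]]}}

```text
clock: 31.75
position: [623.7, -259.8, 55.5]
tcp_rot: [1.635, 2.68, -0.001]
ft_force: [-0.4, -1.0, -0.4]
width: 0.95
grasp_force: 0.0
```

Request:
{"op": "step_arm", "data": {"rows": [[-0.9, 0, 0, -0.03, 0], [-0.9, 0, 0, -0.02, 0], [-0.9, 0, 0, 0, 0], [-0.9, 0, 0, 0, 0], [-0.9, 0, 0, 0, 0]]}}

```text
clock: 32.17
position: [624.3, -258.4, 7.5]
tcp_rot: [1.634, 2.681, 0.0]
ft_force: [-0.3, 0.9, 0.5]
width: 0.952
grasp_force: 0.0
```

Request:
{"op": "step_arm", "data": {"rows": [[-0.6, 0, 0, -0.001, 0], [-0.3, 0, 0, 0, 0], [0, 0, 0, 0, 0], [1, 0, 0, 0, 0], [1, 0, 0, 0, 0]], "force": 60}}

```text
clock: 32.58
position: [624.0, -258.0, 7.2]
tcp_rot: [1.633, 2.682, -0.0]
ft_force: [-2.8, 0.6, 8.7]
width: 0.559
grasp_force: 61.1
```

Request:
{"op": "step_arm", "data": {"rows": [[1, 0, 0, 0, 0], [1, 0, 0, 0, 0], [1, 0, 0, 0, 0], [1, 0, 0, 0, 0], [1, 0, 0, 0, 0]]}}

```text
clock: 33.0
position: [624.0, -258.0, 7.2]
tcp_rot: [1.633, 2.682, -0.0]
ft_force: [-2.2, 0.1, 9.1]
width: 0.559
grasp_force: 61.1
```

Request:
{"op": "step_arm", "data": {"rows": [[1, 0, 0, 0.02, 0], [1, 0, 0, 0.03, 0], [1, 0, 0, 0.035, 0], [1, 0, 0, 0.035, 0], [1, 0, 0, 0.035, 0]]}}

```text
clock: 33.42
position: [622.6, -257.3, 161.8]
tcp_rot: [-1.633, -2.683, 0.0]
ft_force: [1.8, -0.0, -4.9]
width: 0.558
grasp_force: 64.2
```

Request:
{"op": "step_arm", "data": {"rows": [[1, 0, 0, 0.03, 0], [1, -0.009, 0.034, 0, 0], [1, -0.009, 0.034, 0, 0], [1, -0.009, 0.034, 0, 0], [1, -0.009, 0.034, 0, 0]]}}

```text
clock: 33.83
position: [586.2, -120.3, 190.5]
tcp_rot: [-1.634, -2.683, 0.001]
ft_force: [0.4, 1.3, -4.7]
width: 0.559
grasp_force: 64.2
```

Request:
{"op": "step_arm", "data": {"rows": [[1, -0.009, 0.034, 0, 0], [1, -0.009, 0.034, 0, 0], [1, -0.009, 0.034, 0, 0], [1, -0.009, 0.034, 0, 0], [1, -0.009, 0.034, 0, 0]]}}

```text
clock: 34.25
position: [541.2, 49.8, 190.5]
tcp_rot: [1.633, 2.683, -0.001]
ft_force: [1.6, 0.3, -5.6]
width: 0.554
grasp_force: 64.2
```

Request:
{"op": "step_arm", "data": {"rows": [[1, -0.009, 0.034, 0, 0], [1, -0.009, 0.034, 0, 0], [1, -0.009, 0.034, 0, 0], [1, -0.005, 0.03, 0, 0], [1, 0, 0.015, 0, 0]]}}

```text
clock: 34.67
position: [508.1, 200.3, 190.9]
tcp_rot: [-1.626, -2.687, -0.003]
ft_force: [1.6, 0.5, -5.0]
width: 0.559
grasp_force: 64.2
```

Request:
{"op": "step_arm", "data": {"rows": [[1, 0, 0, 0, 0], [1, 0, 0, 0, 0], [1, 0, 0, 0, 0], [1, 0, 0, 0, 0], [1, 0, 0, 0, 0]]}}

```text
clock: 35.08
position: [510.6, 194.1, 190.2]
tcp_rot: [1.636, 2.682, -0.001]
ft_force: [-0.6, 0.2, -5.2]
width: 0.562
grasp_force: 64.2
```

Request:
{"op": "step_arm", "data": {"rows": [[1, -0.004, 0.015, 0, 0], [1, -0.004, 0.014, 0, 0], [1, 0, 0, -0.02, 0], [1, 0, 0, -0.025, 0], [1, 0, 0, -0.02, 0]]}}

```text
clock: 35.5
position: [502.5, 223.7, 124.4]
tcp_rot: [1.635, 2.682, 0.0]
ft_force: [0.3, -1.2, -6.3]
width: 0.559
grasp_force: 64.1
```

Request:
{"op": "step_arm", "data": {"rows": [[1, 0, 0, -0.008, 0], [1, 0, 0, 0, 0], [1, 0, 0, 0, 0], [1, 0, 0, 0, 0], [1, 0, 0, 0, 0]]}}

```text
clock: 35.92
position: [503.2, 224.8, 118.6]
tcp_rot: [1.634, 2.682, 0.003]
ft_force: [0.1, -0.7, -4.6]
width: 0.56
grasp_force: 64.1
```

Request:
{"op": "step_arm", "data": {"rows": [[1, 0, 0, 0, 0], [1, 0, 0, 0, 0], [1, 0, 0, 0, 0], [1, 0, 0, 0, 0], [1, 0, 0, 0, 0]]}}

```text
clock: 36.33
position: [502.4, 224.5, 117.4]
tcp_rot: [1.633, 2.684, 0.0]
ft_force: [0.5, 0.3, -4.9]
width: 0.556
grasp_force: 64.1
```

Run:
```python
from h import *
im=imaging.camera('scene'); cv2.imwrite('pics/s6.png',cv2.resize(im[130:270,320:470],None,fx=4,fy=4,interpolation=2))
```

```text
(no output)
```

View pics/s6.png

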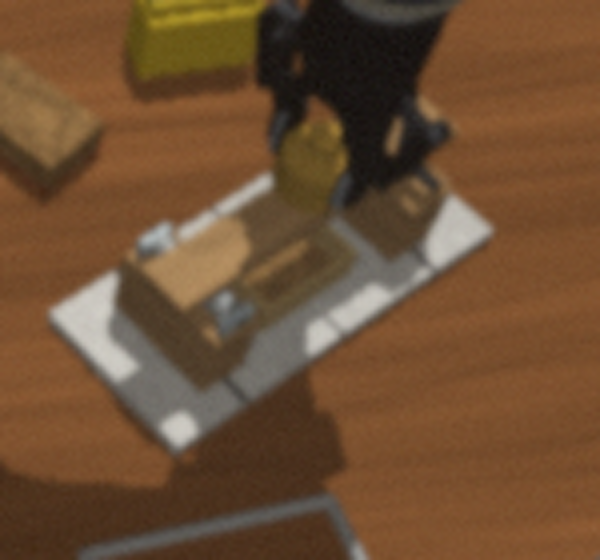

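The weight hangs upright over the strip at crop (310,170), with the fingers on either side of the strip. I'll lower it gently.

Request:
{"op": "step_arm", "data": {"rows": [[1, 0, 0, -0.004, 0], [1, 0, 0, -0.004, 0], [1, 0, 0, -0.001, 0], [1, 0, 0, -0.001, 0], [1, 0, 0, 0, 0]]}}

```text
clock: 36.8
position: [502.2, 224.4, 106.9]
tcp_rot: [-1.633, -2.683, 0.001]
ft_force: [-0.1, -0.1, -4.7]
width: 0.557
grasp_force: 64.2
```

Request:
{"op": "step_arm", "data": {"rows": [[1, 0, 0, 0, 0], [1, 0, 0, -0.001, 0], [1, 0, 0, -0.001, 0], [1, 0, 0, 0, 0], [1, 0, 0, 0, 0]]}}

```text
clock: 37.22
position: [502.4, 224.5, 105.3]
tcp_rot: [-1.633, -2.684, 0.0]
ft_force: [-1.0, -0.9, -4.7]
width: 0.559
grasp_force: 64.2
```

Request:
{"op": "step_arm", "data": {"rows": [[1, 0, 0, -0.0007, 0], [1, 0, 0, -0.0007, 0], [1, 0, 0, 0, 0], [1, 0, 0, 0, 0], [1, 0, 0, 0, 0]]}}

```text
clock: 37.63
position: [502.4, 224.6, 104.1]
tcp_rot: [1.633, 2.683, 0.0]
ft_force: [0.1, 0.2, 0.5]
width: 0.557
grasp_force: 64.6
```

Request:
{"op": "step_arm", "data": {"rows": [[1, 0, 0, 0, 0], [1, 0, 0, 0, 0], [0, 0, 0, 0, 0], [-0.2, 0, 0, 0, 0], [-0.4, 0, 0, 0, 0]], "force": 20}}

```text
clock: 38.05
position: [502.7, 224.7, 104.0]
tcp_rot: [1.633, 2.683, 0.001]
ft_force: [0.3, 0.7, -0.7]
width: 0.7
grasp_force: 0.0
```

Request:
{"op": "step_arm", "data": {"rows": [[-0.7, 0, 0, 0, 0], [-0.9, 0, 0, 0, 0], [-0.9, 0, 0, 0, 0], [-0.9, 0, 0, 0.01, 0], [-0.9, 0, 0, 0.02, 0]]}}

```text
clock: 38.47
position: [501.2, 223.8, 132.9]
tcp_rot: [-1.632, -2.682, 0.005]
ft_force: [-0.8, -0.5, 0.2]
width: 0.949
grasp_force: 0.0
```

Request:
{"op": "step_arm", "data": {"rows": [[-0.9, 0, 0, 0.03, 0], [-0.9, 0, 0, 0.035, 0], [-0.9, 0, 0, 0.035, 0], [-0.9, 0, -0.03, 0.01, 0], [-0.9, 0, -0.035, 0, 0]]}}

```text
clock: 38.88
position: [503.4, 162.6, 248.2]
tcp_rot: [1.625, 2.685, 0.01]
ft_force: [1.2, -1.6, -0.4]
width: 0.95
grasp_force: 0.0
```

Request:
{"op": "step_arm", "data": {"rows": [[-0.9, 0, -0.035, 0, 0], [-0.9, 0, -0.035, 0, 0], [-0.9, 0, -0.035, 0, 0], [-0.9, 0, -0.035, 0, 0], [-0.9, 0, -0.035, 0, 0]]}}

```text
clock: 39.3
position: [502.0, -17.0, 244.8]
tcp_rot: [1.633, 2.683, 0.001]
ft_force: [0.8, -0.1, 0.1]
width: 0.947
grasp_force: 0.0
```

Request:
{"op": "step_arm", "data": {"rows": [[-0.9, 0, -0.035, 0, 0], [-0.9, 0, -0.035, 0, 0], [-0.9, 0, 0, 0, 0], [-0.9, 0, 0, 0, 0], [-0.9, 0, 0, 0, 0]]}}

```text
clock: 39.72
position: [502.4, -84.9, 244.4]
tcp_rot: [1.633, 2.683, 0.001]
ft_force: [-0.3, 0.5, 1.0]
width: 0.946
grasp_force: 0.0
```

Run:
```python
from h import *
t=imaging.camera('top'); s=imaging.camera('scene')
a=cv2.resize(t[150:290,40:230],None,fx=2,fy=2,interpolation=2); b=cv2.resize(s[130:270,320:470],None,fx=2,fy=2,interpolation=2)
cv2.imwrite('pics/fin.png',np.hstack([a,b]))
```

```text
(no output)
```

View pics/fin.png

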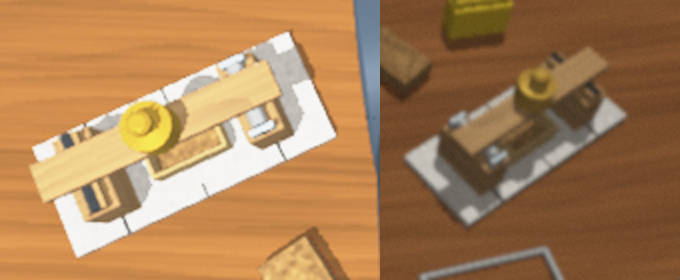

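The weight stands upright on the middle of the strip, with its knob at (142,120) in the left half, and the setup is intact. I'll do a quick number check and then hand in.

Run:
```python
from h import *
P=cast(cal('top'),[40+142/2,150+121/2],148)[0]; print(P)
if np.hypot(*(P[:2]-[502.6,224.5]))<9: print(workorder.finish_job())
```

```text
[504.78270914 220.07565754 148.        ]
the job is handed in; nothing more can be done
None
```

The beam test is set up and the job is handed in: knife, roller and tray are on the board, the strip lies across both supports, and the largest weight stands within about 5 mm of the strip's middle (last image); the verdict was not shown.

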